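# Clamp a wooden blank in the squeeze clamp

### The job

Lay the long narrow wooden strip lengthwise on the rest between the two rubber-faced shoes of the squeeze clamp, slide its end gently back until it butts against the clamp's steel stop, and let go of it. Then squeeze the clamp's two handles together with care until their resistance peaks and gives way as they snap past dead centre, stop squeezing there rather than forcing them against their end stops, and let go, so that the clamp alone holds the strip. Leave the other things on the bed where they are.

Things in the scene. Friction and masses are not known exactly. Their poses are not given: they have to be found in the camera images.
- clamp: Squeeze clamp fixed to the bed; base plate 180 x 112 x 10 mm, 54 mm high in all. Origin: on the bed, midway between the handle pivots. x runs along its middle line from the handles to the shoes, within 0.22 rad of straight away from the robot; y left, z up. Handles start open; short of dead centre they spring open again, past it they snap to their end stops and stay.
- handle_hub (a point): Clamp x = 0, 38 mm up. Two geared handles (they move evenly, pushing one moves both) swing level about upright pivots at y = +-10 mm and reach back to x = -81 mm over bare bed. Black round grips 12 mm thick, axis 38 mm up, x = -30 to -81 mm.
- grip_point (a point): On the middle line at clamp x = -52 mm, 38 mm up: squeeze here, across y. Width over the grips: 62 mm open, 37 at dead centre, 34 on the end stops. Each grip is set on a knuckle (x = -17 mm) up to 3.5 mm in or out, unreported: widths vary up to 7 mm, their middle 3.5 mm. Resistance in all: peak half way, 10 N if squeezed centrally, up to 21 N off centre; none past dead centre. Over 26 N in all is forcing.
- shoe_gap (a point): Middle between the shoes, clamp x = 85 mm, 38 mm up. The rubber-faced shoes are 26 mm long in x and stand 29 to 47 mm up, with flared lead-ins to 54 mm; open, about 41 mm apart. They close evenly on the middle line. Beyond x = 106 mm only the flat base (10 mm high) lies beside the rest.
- rest_top (a point): Middle of the top of the strip's rest, clamp x = 99 mm, 26 mm above the bed. The rest is 24 mm wide and runs from x = 53 to 145 mm, so the strip (32 mm wide) overhangs it on both sides.
- stop_face (a point): Middle of the flat face of the steel stop in the clamp's throat, at x = 45 mm, 38 mm up; the face looks along the clamp's +x, is 30 mm wide and 26 mm high (22 to 48 mm up). The strip's near end belongs flat against it.
- throat_stop: The steel stop itself, part of the clamp; its pose is the clamp's pose (same origin and axes).
- shoe_left: Sprung rubber-faced shoe of the left (+y) jaw; it gives 7 N per mm and presses with about 16 N when the clamp is locked on the strip. Origin at the left jaw's pivot (clamp x = 30, y = 42 mm, on the bed), not at the shoe.
- shoe_right: The same of the right (-y) jaw; origin at clamp x = 30, y = -42 mm.
- blank: The strip to be clamped: dark wood, 32 x 130 x 24 mm, 80 to 130 g, lying flat on the bed to the left of the clamp, in either of two places. Origin: centre of its underside; y along its length, x across its 32 mm width, z up. Either end may go to the stop.
- board_piece: Pale wooden offcut 45 x 110 x 22 mm, wider and shorter than the strip, lying in the other of the two places; not wanted. Origin: centre of its underside.
- block_piece: Short wide offcut 52 x 75 x 18 mm at the right; not wanted. Origin: centre of its underside.
- stop_pin_0: Steel stop pin, 30 mm across, 63 mm high, standing at the far right; not wanted.
- stop_pin_1: A second such pin beside it; not wanted.

How it is judged:
By the outcome, as a careful person would: the job done as asked, in the order asked, and still so for the second after the job is handed in, with the robot touching nothing.
It also fails if it takes over 61 s, if anything falls off the work surface, if the arm or the gripper's body presses on something with over 40 N, if the wrist force passes 120 N, or if a joint passes its speed limit or range.

### The arm

A 6-joint arm with a two-finger parallel gripper is mounted at the origin on a cart in front of the work surface, level with it; the furniture and walls round the work are solid. World frame = base frame: x ahead of the robot, y to its left, z up, the work surface at z = 0. Lengths are in m, angles in rad, forces in N, time in s.
With the tool pointing down it reaches from about 0.25 to 0.775 m from the base axis. Payload 4 kg.
Tool frame: the origin (TCP) lies midway between the tips of the shut fingers; the grasp point (between the pads) lies 19 mm behind it; z points along the fingers, y is the line along which they close (so a half turn about z gives the same grasp; the last joint's range is limited). The gripper opens to 85 mm and grips with 20 to 120 N. Pads are 22 mm wide; open, the fingers measure 114 mm over their backs; the gripper's body (76 mm by 85 mm) begins 54 mm behind the grasp point. The pads swing forward as they close: fully open they stand 13 mm farther back than shut.
Start: joints at [1.066, 0.087, 1.371, -0, 1.684, -0.103], TCP at [0.215, 0.506, 0.231] pointing down, gripper open.
Joint ranges: [-3.1, 3.1], [-0.76, 2.03], [0.27, 2.55], [-1.08, 4.22], [0.17, 2.65], [-2.57, 2.57]. Speed limits (rad/s): [2.79, 2.79, 3.14, 3.14, 3.14, 3.14].

### API

Orientations are given as a unit quaternion [x, y, z, w].
In Python, from rig import status, optics, hand_in gives the robot as it stands.
- The arm moves only by the tool play_rows, never from a script. Its argument "series" is a list of rows, each a list of 5 numbers: the closure in counts, from 0 (fully open) to 255 (shut), then the shift along the tool's x, y, z in units of 1 m (1.0 is 1 m), then the turn about the tool's z in units of 2 pi rad (1.0 is 2 pi rad). A call has exactly 5 rows; each row is the pose to reach, as a shift and turn from the pose commanded when the call began, along the tool's axes at that moment, turning the shorter way round; what a row does not reach only later rows make up. A row lasts 1/10 s, in which the tool goes at most 50 mm and 8.59 degrees, less where a joint would pass 70% of its speed; a pose out of reach is approached as far as the arm can. A call with a number of a shift or a turn outside -1 to 1 is refused whole. A call with a gripper value outside its range is refused whole. The fingers move at their own pace and stop on an object; the grip force is fixed at half the most. Time passes only in rows, so rows that repeat a pose let the fingers close, or fill a call up. It gives the time, the measured TCP pose, the force, the opening and the grip force at its end, in the units of the state.
- status.get_obs(): the state, without advancing time (a new reading comes with each control period).
- optics.capture(name): name is "scene" or "side" or "wrist"; returns (picture, depth): 384x512x3 uint8, blue, green, red; 384x512 float32, m along the optical axis (not along the pixel's ray), 0 where there is no reading.
- optics.get_calibration(name): a dict with "intrinsics" (3x3 intrinsics, pixels), "R" (3x3) and "t" (3): a world point X has camera coordinates R X + t. Camera axes: x right, y down, z forward; pixel columns grow to the right and rows downward; lengths in m; the calibration is good to about 2 mm. A picture is of the moment at which its call begins: read the wrist's pose just before it. get_calibration takes no time and is no camera call; for the wrist camera it gives the pose at the moment of the call.
- hand_in(): hands the job in; it is judged then, once.
The state is a dict: "time": time; "joints": joint angles; "qvel": joint speeds; "effort": joint torques, N m; "position": TCP position; "tool_rot": TCP orientation; "contact_force": force on the tool from outside, world axes, zero at the start; "ft_torque": the same for the moment, N m; "opening": finger opening in m; "grasp_force": force on a finger pad.
Only numpy, scipy, OpenCV 4.12 (cv2) and the standard library are available. Lean on these libraries where they do the work, as an engineer would, in place of code of your own. Each camera call takes 0.05 s, during which the arm holds its last target. There are 200 camera calls.

## Working session

There is one attempt and no reset: what is moved stays moved. The work goes in short steps, Python scripts to look and compute and a tool call to move; the robot and the scene stay as the last step left them, time stands still between calls to the robot, and variables do not carry over. Pictures are saved under pics/ and viewed, at most 10 in all, crops included, and the job is handed in when it is done.

Besides the shell and the picture viewer there is one more tool, called as name(argument=value, ...) on one line, values as JSON. play_rows: Moves the arm, as the interface text tells. Shifts and turns lie within -1 to 1; 1 stands for 1 m of shift or 2 pi rad of turn. Its arguments: {"type":"object","properties":{"series":{"type":"array"}},"required":["series"]}

```bash
ls; mkdir -p pics
python3 - <<'E'
from rig import status, optics
import cv2, numpy as np
print({k:np.round(v,3).tolist() for k,v in status.get_obs().items()})
for n in ["scene","side"]:
    p,d=optics.capture(n); cv2.imwrite(f"pics/{n}0.png",p); np.save(f"{n}0.npy",d)
    c=optics.get_calibration(n); print(n,{k:np.round(v,3).tolist() for k,v in c.items()})
a=np.hstack([cv2.imread("pics/scene0.png"),cv2.imread("pics/side0.png")])
E
```

```text
pics
{'time': 0.0, 'joints': [1.066, 0.088, 1.372, 0.0, 1.684, -0.103], 'qvel': [0.0, -0.0, -0.0, -0.001, 0.0, 0.001], 'effort': [-0.001, -35.188, -31.327, -0.0, 0.011, 0.0], 'position': [0.215, 0.506, 0.23], 'tool_rot': [0.2, 0.98, -0.001, -0.0], 'contact_force': [0.354, -0.516, -0.277], 'ft_torque': [-0.008, -0.002, 0.017], 'grasp_force': 0.0, 'opening': 0.085}
scene {'intrinsics': [[356.314, 0.0, 254.995], [0.0, 356.314, 193.877], [0.0, 0.0, 1.0]], 'R': [[0.581, -0.814, -0.018], [-0.63, -0.436, -0.643], [0.515, 0.385, -0.766]], 't': [-0.263, 0.394, 0.621]}
side {'intrinsics': [[380.717, 0.0, 255.225], [0.0, 380.717, 189.023], [0.0, 0.0, 1.0]], 'R': [[-0.999, 0.046, -0.0], [0.028, 0.613, -0.79], [-0.036, -0.789, -0.614]], 't': [0.523, 0.023, 0.943]}
```

View pics/scene0.png

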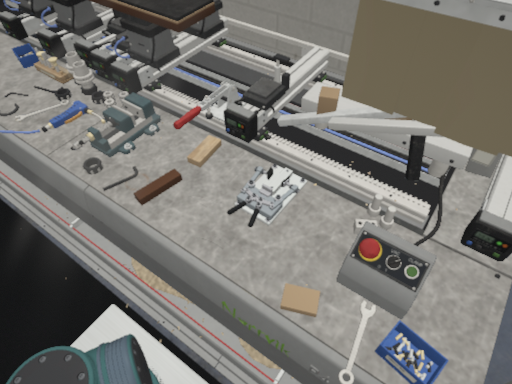

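View pics/side0.png

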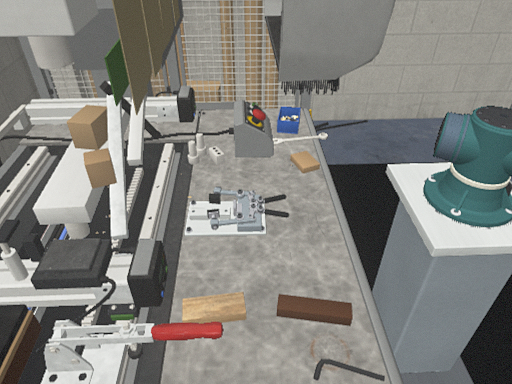

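The scene view shows the dark strip at about (158,187), with the pale board beyond it at (205,150). The clamp is at about (268,192), its black handles pointing toward the robot. The side view shows the strip at (315,309), the board at (213,307) and the clamp at (235,212). Next I measure them roughly.

```bash
cat > h.py <<'E'
import cv2, numpy as np
from rig import status, optics
from scipy.spatial.transform import Rotation as Rn
def look(n,save=None):
    c=optics.get_calibration(n); p,d=optics.capture(n)
    if save: cv2.imwrite(f"pics/{save}.png",p)
    return p,d,c
def cloud(d,c):
    v,u=np.mgrid[:d.shape[0],:d.shape[1]]
    K=np.array(c["intrinsics"]); 
    P=np.stack([(u-K[0,2])/K[0,0]*d,(v-K[1,2])/K[1,1]*d,d],-1)
    return (P-np.array(c["t"]))@np.array(c["R"])
def ray(u,v,c,z):
    K=np.array(c["intrinsics"]);R=np.array(c["R"]);o=-R.T@np.array(c["t"])
    r=R.T@np.linalg.inv(K)@np.array([u,v,1.]); return o+r*(z-o[2])/r[2]
def rect(xy):
    (cx,cy),(w,h),a=cv2.minAreaRect((xy*1000).astype(np.float32)); b=cv2.boxPoints(((cx,cy),(w,h),a))
    e=[b[1]-b[0],b[2]-b[1]]; l=max(e,key=np.linalg.norm); ang=np.arctan2(l[1],l[0])
    return dict(c=(round(cx/1000,4),round(cy/1000,4)),size=sorted((round(w,1),round(h,1))),ang=round((ang+np.pi/2)%np.pi-np.pi/2,4))
def big(m):
    n,l,s,_=cv2.connectedComponentsWithStats(m.astype(np.uint8)); return l==1+np.argmax(s[1:,4])
E
python3 - <<'E'
from h import *
for n in ["scene","side"]:
    p,d,c=look(n); X=cloud(d,c); h=cv2.cvtColor(p,cv2.COLOR_BGR2HSV)
    bed=(X[...,0]>.2)&(X[...,0]<.8)&(abs(X[...,1])<.6)&(d>0)
    m=big(bed&(h[...,1]>90)&(h[...,2]<110)&((h[...,0]<15)|(h[...,0]>170))&(X[...,2]>.018)&(X[...,2]<.03))
    print(n,"strip",m.sum(),rect(X[m][:,:2]),X[m][:,2].mean())
    w=big(bed&(h[...,1]<40)&(h[...,2]>165)&(abs(X[...,2]-.01)<.006)&(abs(X[...,1])<.3))
    print("plate",w.sum(),rect(X[w][:,:2]),X[w][:,2].mean())
    g=big(bed&(h[...,2]<50)&(X[...,2]>.03)&(X[...,2]<.055)&(abs(X[...,1])<.3))
    vv,uu=np.where(g); print("grips",g.sum(),X[g][:,:2].min(0),X[g][:,:2].max(0),uu.mean(),vv.mean())
E
```

```text
scene strip 423 {'c': (0.434, 0.3059), 'size': [31.7, 127.1], 'ang': np.float32(-0.193)} 0.022674557808621414
plate 242 {'c': (0.4071, -0.2868), 'size': [26.3, 105.7], 'ang': np.float32(0.0002)} 0.005810408362619355
grips 181 [0.69986253 0.20345956] [0.74799732 0.28452925] 242.08287292817678 131.56906077348066
side strip 1227 {'c': (0.435, 0.3091), 'size': [33.9, 127.8], 'ang': np.float32(-0.1934)} 0.024081580409613983
plate 1054 {'c': (0.5939, 0.0537), 'size': [112.3, 179.7], 'ang': np.float32(-0.0508)} 0.010558063497923934
grips 31 [0.70246948 0.28760271] [0.71218067 0.29725436] 158.6451612903226 298.6774193548387
```

```bash
cat >> h.py <<'E'
def to(x,y,z,ang):
    """shift/turn in move units for TCP target; ang = world angle of the tool's y line (mod pi)"""
    s=status.get_obs(); R=Rn.from_quat(s["tool_rot"]).as_matrix()
    d=R.T@(np.array([x,y,z])-s["position"]); a0=np.arctan2(R[1,1],R[0,1])
    t=-((ang-a0+np.pi/2)%np.pi-np.pi/2)
    print("shift",np.round(d,4).tolist(),"turn",round(t/2/np.pi,4),"| pos",np.round(s["position"],4),"tooly",round(a0,4),"F",np.round(s["contact_force"],2),"open",round(float(s["opening"]),4),"gf",round(float(s["grasp_force"]),2),"j6",np.round(s["joints"][5],2),"t",s["time"])
E
python3 -c "
from h import *
to(.455,.302,.18,1.378)"
```

```text
shift [-0.3007, -0.0938, 0.0507] turn -0.0333 | pos [0.2149 0.5059 0.2306] tooly 1.169 F [ 0.06 -0.34  0.51] open 0.0852 gf 0.0 j6 -0.1 t 0.2
```

play_rows(series=[[0,-0.05,-0.016,0.005,-0.007],[0,-0.1,-0.032,0.01,-0.014],[0,-0.145,-0.048,0.02,-0.021],[0,-0.19,-0.062,0.03,-0.028],[0,-0.235,-0.076,0.04,-0.033]])

```text
time: 0.7
position: [0.4023, 0.3433, 0.1911]
tool_rot: [0.096, 0.995, 0.0, 0.0]
contact_force: [0.7, 0.4, -0.2]
opening: 0.0856
grasp_force: 0.0
```

```bash
python3 -c "
from h import *
to(.455,.302,.18,1.378)"
```

```text
shift [-0.0596, -0.0304, 0.0111] turn 0.0 | pos [0.4023 0.3433 0.1911] tooly 1.3781 F [ 0.73  0.37 -0.19] open 0.0856 gf 0.0 j6 -0.78 t 0.7
```

play_rows(series=[[0,-0.035,-0.018,0.006,0],[0,-0.06,-0.03,0.011,0],[0,-0.06,-0.03,0.011,0],[0,-0.06,-0.03,0.011,0],[0,-0.06,-0.03,0.011,0]])

```text
time: 1.2
position: [0.4537, 0.3044, 0.1806]
tool_rot: [0.097, 0.995, 0.0, -0.0]
contact_force: [0.4, 0.2, 0.6]
opening: 0.0856
grasp_force: 0.0
```

Run:
```python
from h import *
p,d,c=look("wrist","w1"); np.save("w1.npy",d)
X=cloud(d,c); h=cv2.cvtColor(p,cv2.COLOR_BGR2HSV)
print("cam",-np.array(c["R"]).T@c["t"], np.round(c["R"],2).tolist(), c["intrinsics"][0])
m=(h[...,1]>90)&(h[...,2]<130)&((h[...,0]<15)|(h[...,0]>170))&(X[...,2]>.018)&(X[...,2]<.03)&(d>0)
if m.sum()>50:
    m=big(m); print(m.sum(),rect(X[m][:,:2]))
to(.455,.302,.18,1.378)
```

```text
cam [0.38269128 0.3184415  0.32257533] [[0.19, 0.98, 0.0], [0.94, -0.18, 0.28], [0.28, -0.05, -0.96]] [312.30214396   0.         255.28299908]
4142 {'c': (0.4342, 0.3085), 'size': [30.7, 127.8], 'ang': np.float32(-0.1946)}
shift [-0.0019, -0.0022, 0.0008] turn -0.0 | pos [0.4536 0.3046 0.1808] tooly 1.3779 F [-0.1  -0.08 -0.29] open 0.0854 gf 0.0 j6 -0.89 t 1.25
```

View pics/w1.png

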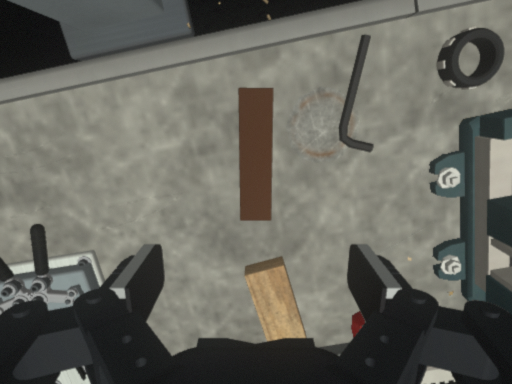

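The wrist view shows the strip at about (256,154), running up the picture, with the board's near end at (265,265), clear of the fingers. The TCP is already over the point I want to grip, 20 mm beyond the strip's centre. So I go straight down.

play_rows(series=[[0,0,0,0.045,0],[0,0,0,0.09,0],[0,0,0,0.13,0],[0,0,0,0.155,0],[0,0,0,0.165,0]])

```text
time: 1.75
position: [0.4514, 0.3036, 0.0123]
tool_rot: [0.096, 0.995, -0.002, -0.002]
contact_force: [1.0, 0.4, -0.3]
opening: 0.0856
grasp_force: 0.0
```

play_rows(series=[[0,0,0,0.008,0],[0,0,0,0.011,0],[130,0,0,0.012,0],[180,0,0,0.012,0],[255,0,0,0.012,0]])

```text
time: 2.25
position: [0.4552, 0.3041, 0.0047]
tool_rot: [0.097, 0.995, 0.001, 0.001]
contact_force: [-0.6, 0.2, 0.2]
opening: 0.0438
grasp_force: 0.0
```

play_rows(series=[[255,0,0,0,0],[255,0,0,0,0],[255,0,0,0,0],[255,0,0,0,0],[255,0,0,0,0]])

```text
time: 2.75
position: [0.4552, 0.3041, 0.0046]
tool_rot: [0.097, 0.995, 0.001, 0.001]
contact_force: [-0.2, -0.5, 5.8]
opening: 0.0309
grasp_force: 61.1
```

play_rows(series=[[255,0,0,-0.02,0],[255,0,0,-0.06,0],[255,0,0,-0.1,0],[255,0,0,-0.14,0],[255,0,0,-0.15,0]])

```text
time: 3.25
position: [0.4564, 0.3048, 0.1586]
tool_rot: [0.097, 0.995, 0.002, 0.004]
contact_force: [0.1, -0.4, 0.5]
opening: 0.0305
grasp_force: 60.4
```

```bash
python3 -c "
from h import *
to(.64,.20,.16,1.52)"
```

```text
shift [-0.2004, -0.0673, -0.0004] turn -0.0229 | pos [0.4564 0.3048 0.1586] tooly 1.3764 F [ 0.14 -0.42  0.47] open 0.0305 gf 60.45 j6 -0.89 t 3.25
```

play_rows(series=[[255,-0.045,-0.015,0,-0.005],[255,-0.09,-0.03,0,-0.01],[255,-0.135,-0.045,0,-0.016],[255,-0.18,-0.06,0,-0.022],[255,-0.2,-0.067,0,-0.023]])

```text
time: 3.75
position: [0.6397, 0.1961, 0.1502]
tool_rot: [0.026, 1.0, -0.001, -0.001]
contact_force: [-0.4, -0.2, -0.6]
opening: 0.031
grasp_force: 60.4
```

play_rows(series=[[255,0,0,0,0],[255,0,0,0,0],[255,0,0,0,0],[255,0,0,0,0],[255,0,0,0,0]])

```text
time: 4.25
position: [0.6368, 0.2002, 0.1537]
tool_rot: [0.024, 1.0, 0.0, 0.0]
contact_force: [0.5, 0.8, -1.0]
opening: 0.0307
grasp_force: 60.4
```

Run:
```python
from h import *
to(.64,.20,.16,1.52)
p,d,c=look("wrist","w2"); np.save("w2.npy",d); np.savez("w2c.npz",**c)
X=cloud(d,c); h=cv2.cvtColor(p,cv2.COLOR_BGR2HSV)
w=big((h[...,1]<40)&(h[...,2]>150)&(abs(X[...,2]-.01)<.005)&(X[...,1]<.15)&(d>0))
print("plate",w.sum(),rect(X[w][:,:2]))
g=(h[...,2]<50)&(X[...,2]>.02)&(X[...,2]<.05)&(X[...,1]<.13)&(X[...,0]<.55)&(d>0)
n,l,s,_=cv2.connectedComponentsWithStats(g.astype(np.uint8))
for i in range(1,n):
    if s[i,4]>60: q=X[l==i]; print(s[i],rect(q[:,:2]),np.percentile(q[:,2],95))
```

```text
shift [-0.0032, -0.0001, -0.0063] turn 0.0004 | pos [0.6368 0.2002 0.1537] tooly 1.5223 F [ 0.46  0.76 -1.02] open 0.0307 gf 60.4 j6 -1.3 t 4.25
plate 4751 {'c': (0.6257, 0.0404), 'size': [92.2, 114.5], 'ang': np.float32(-0.0145)}
[  0   0  31  32 519] {'c': (0.4957, 0.0324), 'size': [10.9, 21.3], 'ang': np.float32(0.255)} 0.044056054388130234
[ 66   0  18  32 491] {'c': (0.4974, 0.0751), 'size': [10.7, 21.5], 'ang': np.float32(-0.2443)} 0.04412422924895518
```

View pics/w2.png

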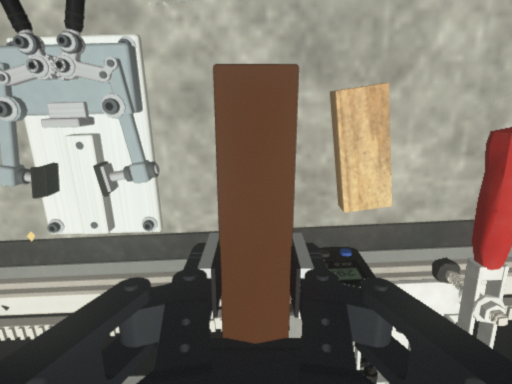

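The clamp is at the left of the picture. Its grips are at (15,15) and (75,12), the stop at (68,112), the shoes at (45,180) and (105,178), and the rest at (85,180). Next I fit the plate edges, rest and stop.

Run:
```python
from h import *
p=cv2.imread("pics/w2.png");d=np.load("w2.npy");c=dict(np.load("w2c.npz"))
X=cloud(d,c); v,u=np.mgrid[:384,:512]; h=cv2.cvtColor(p,cv2.COLOR_BGR2HSV)
left=(u<190)&(v<250)&(d>0)
# plate right edge: first column beyond which z<0.005
E=[]
for r in range(45,228,3):
    q=np.where((abs(X[r,:190,2]-.01)<.004)&(h[r,:190,2]>150)&(d[r,:190]>0))[0]
    if len(q): E.append(ray(q.max()+.5,r,c,.01)[:2])
E=np.array(E); l=np.polyfit(E[:,0],E[:,1],1)
for _ in range(3):
    res=E[:,1]-np.polyval(l,E[:,0]); E=E[abs(res)<max(.0008,1.5*res.std())]; l=np.polyfit(E[:,0],E[:,1],1)
print("left edge angle",np.arctan(l[0]),"y at .594",np.polyval(l,.594),len(E))
F=[]
for q in range(50,155,3):
    k=np.where((abs(X[:250,q,2]-.01)<.004)&(h[:250,q,2]>140)&(d[:250,q]>0))[0]
    if len(k): F.append(ray(q,k.max()+.5,c,.01)[:2])
F=np.array(F); lf=np.polyfit(F[:,1],F[:,0],1)
for _ in range(3):
    res=F[:,0]-np.polyval(lf,F[:,1]); F=F[abs(res)<max(.0008,1.5*res.std())]; lf=np.polyfit(F[:,1],F[:,0],1)
print("far edge angle",-np.arctan(lf[0]),"x at .054",np.polyval(lf,.054),len(F))
m=left&(abs(X[...,2]-.026)<.003)&(u>60)&(u<115)&(v>120)&(v<235)
m=big(m);print("rest",m.sum(),rect(X[m][:,:2]),X[m][:,2].mean())
m=left&(abs(X[...,2]-.048)<.004)&(u>40)&(u<95)&(v>92)&(v<135)
m=big(m);q=X[m];print("stop top",m.sum(),rect(q[:,:2]),q[:,2].mean(),"x range",np.percentile(q[:,0],[1,99]))
s=left&(v>150)&(v<205)&(X[...,2]>.04)&(h[...,2]<70)
n,L,st,ce=cv2.connectedComponentsWithStats(s.astype(np.uint8))
for i in range(1,n):
    if st[i,4]>60:q=X[L==i];print("shoe",st[i],q[:,:2].min(0),q[:,:2].max(0),np.percentile(q[:,2],[5,95]))
# held strip
m=(u>205)&(u<305)&(v>55)&(v<340)&(h[...,1]>90)&(h[...,2]<130)&(d>0); m=big(m); print("strip z",X[m][:,2].min(),X[m][:,2].max(),rect(X[m][:,:2]))
```

```text
left edge angle -0.01975735391774417 y at .594 0.10781352400963873 55
far edge angle -0.02300671076523161 x at .054 0.6828259625165326 25
rest 2592 {'c': (0.6313, 0.0502), 'size': [25.0, 92.0], 'ang': np.float32(-0.0284)} 0.025298981048883843
stop top 363 {'c': (0.5737, 0.0517), 'size': [7.1, 30.4], 'ang': np.float32(1.5242)} 0.047095790439305237 x range [0.57028156 0.57722284]
shoe [ 31 165  22  32 510] [0.6070994  0.02114452] [0.63128148 0.03168957] [0.04115483 0.0535317 ]
strip z -0.1218511012882333 0.22571456671358409 {'c': (0.7393, 0.1806), 'size': [44.4, 381.4], 'ang': np.float32(-0.1653)}
```

Run:
```python
from h import *
for n in ["side","scene"]:
    p=cv2.imread(f"pics/{n}0.png");d=np.load(f"{n}0.npy");c=optics.get_calibration(n)
    X=cloud(d,c);h=cv2.cvtColor(p,cv2.COLOR_BGR2HSV)
    near=(d>0)&(abs(X[...,0]-.59)<.15)&(abs(X[...,1]-.05)<.1)
    w=big(near&(abs(X[...,2]-.01)<.005)&(h[...,1]<45)&(h[...,2]>150))
    ct=max(cv2.findContours(w.astype(np.uint8),cv2.RETR_EXTERNAL,cv2.CHAIN_APPROX_NONE)[0],key=len)[:,0]
    P=np.array([ray(a,b,c,.01)[:2] for a,b in ct]); P=cv2.convexHull((P*1000).astype(np.float32))[:,0]
    for a,b in zip(P,np.roll(P,-1,0)):
        if np.linalg.norm(b-a)>25: print(n,"hull edge",np.round(a),np.round(b),"len",round(float(np.linalg.norm(b-a))),"ang mod90",round(float((np.arctan2(*(b-a)[::-1])+np.pi/4)%(np.pi/2)-np.pi/4),4))
    for z,nm,x0,x1 in [(.026,"rest",.575,.70),(.048,"stop",.56,.585)]:
        m=near&(abs(X[...,2]-z)<.004)&(X[...,0]>x0)&(X[...,0]<x1)&(abs(X[...,1]-.052)<.022)
        if m.sum()>20: m=big(m);print(n,nm,m.sum(),rect(X[m][:,:2]),X[m][:,2].mean())
```

```text
side hull edge [682.  32.] [683.  88.] len 57 ang mod90 -0.023
side hull edge [666. 111.] [532. 114.] len 134 ang mod90 -0.0232
side hull edge [506.  47.] [577.  -0.] len 86 ang mod90 -0.5775
side hull edge [594.  -1.] [647.  -3.] len 53 ang mod90 -0.046
side rest 259 {'c': (0.6304, 0.0507), 'size': [27.7, 90.1], 'ang': np.float32(-0.0454)} 0.026236678074456746
side stop 37 {'c': (0.5727, 0.053), 'size': [6.8, 28.3], 'ang': np.float32(1.5623)} 0.04789463128659238
scene hull edge [673. 102.] [608. 104.] len 66 ang mod90 -0.0248
scene hull edge [582.  79.] [608.  71.] len 28 ang mod90 -0.273
scene hull edge [622.  71.] [683.  68.] len 61 ang mod90 -0.0417
scene rest 217 {'c': (0.6304, 0.0489), 'size': [24.7, 94.4], 'ang': np.float32(-0.0221)} 0.025059087296391558
scene stop 30 {'c': (0.5734, 0.0494), 'size': [8.1, 27.4], 'ang': np.float32(-1.5452)} 0.046881232310348415
```

```bash
python3 -c "
from h import *
to(.673,.049,.10,1.546)"
```

```text
shift [-0.0433, -0.1492, 0.0538] turn -0.0038 | pos [0.637  0.2001 0.1538] tooly 1.522 F [ 0.06  0.03 -0.4 ] open 0.0306 gf 60.4 j6 -1.3 t 4.3
```

play_rows(series=[[255,-0.01,-0.045,0.0,-0.001],[255,-0.022,-0.09,0.01,-0.002],[255,-0.035,-0.135,0.025,-0.0035],[255,-0.043,-0.148,0.04,-0.0038],[255,-0.043,-0.149,0.054,-0.0038]])

```text
time: 4.8
position: [0.6736, 0.0464, 0.0987]
tool_rot: [0.015, 1.0, 0.0, 0.0]
contact_force: [-0.1, 0.1, -0.2]
opening: 0.0305
grasp_force: 60.4
```

play_rows(series=[[255,0,0,0,0],[255,0,0,0,0],[255,0,0,0,0],[255,0,0,0,0],[255,0,0,0,0]])

```text
time: 5.3
position: [0.6735, 0.0493, 0.1006]
tool_rot: [0.012, 1.0, 0.0, 0.001]
contact_force: [-0.2, 0.3, -1.3]
opening: 0.0309
grasp_force: 60.4
```

Run:
```python
from h import *
to(.673,.049,.04,1.546)
out=[]
for n in ["side","scene"]:
    p,d,c=look(n); X=cloud(d,c);h=cv2.cvtColor(p,cv2.COLOR_BGR2HSV)
    m=(d>0)&(h[...,1]>90)&(h[...,2]<120)&((h[...,0]<15)|(h[...,0]>170))&(abs(X[...,0]-.63)<.12)&(abs(X[...,1]-.05)<.05)&(X[...,2]>.04)
    m=big(m);q=X[m]; print(n,m.sum(),q.min(0),q.max(0),rect(q[:,:2]))
    for a in (.59,.61,.63,.65):
        k=q[abs(q[:,0]-a)<.006]
        if len(k)>3: print("  x",a,"z",np.percentile(k[:,2],[2,98]).round(4),"y",np.percentile(k[:,1],[2,98]).round(4))
    out.append(cv2.resize(p[100:300,130:380],(625,500))) if n=="side" else out.append(cv2.resize(p[100:250,180:370],(633,500)))
cv2.imwrite("pics/hov.png",cv2.resize(np.hstack(out),(800,318)))
```

```text
shift [0.0006, -0.0003, 0.0606] turn 0.0 | pos [0.6735 0.0493 0.1006] tooly 1.546 F [-0.23  0.31 -1.28] open 0.0309 gf 60.39 j6 -1.56 t 5.3
side 394 [0.58794343 0.03463566 0.09934919] [0.66354114 0.07081206 0.12290329] {'c': (0.6257, 0.0527), 'size': [34.2, 76.5], 'ang': np.float32(-0.0258)}
  x 0.59 z [0.1193 0.1216] y [0.0375 0.0695]
  x 0.61 z [0.1143 0.122 ] y [0.0372 0.0682]
  x 0.63 z [0.1002 0.1222] y [0.0394 0.0681]
  x 0.65 z [0.1013 0.1219] y [0.0397 0.0677]
scene 476 [0.58733586 0.03235393 0.09545582] [0.69971065 0.06382287 0.15564088] {'c': (0.6434, 0.0479), 'size': [30.5, 112.3], 'ang': np.float32(-0.0171)}
  x 0.59 z [0.0988 0.1202] y [0.0352 0.0631]
  x 0.61 z [0.0988 0.1209] y [0.0344 0.0627]
  x 0.63 z [0.1001 0.1204] y [0.0338 0.0605]
  x 0.65 z [0.1022 0.1201] y [0.0331 0.0602]
```

View pics/hov.png

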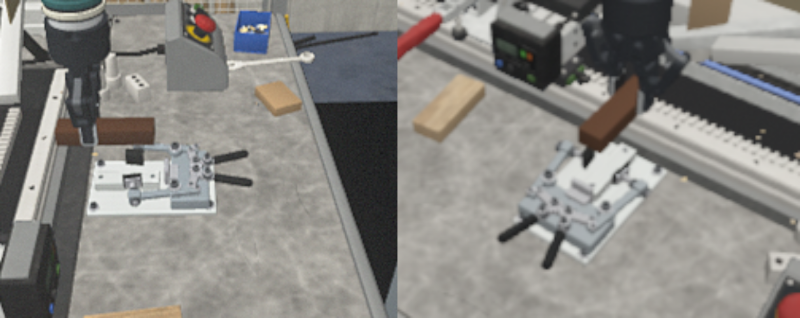

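The strip is level above the rest, in line with it, with its near end about 10 mm in front of the stop. Now I lower it.

play_rows(series=[[255,0,0,0.015,0],[255,0,0,0.03,0],[255,0,0,0.045,0],[255,0,0,0.055,0],[255,0,0,0.06,0]])

```text
time: 5.9
position: [0.6717, 0.0483, 0.0364]
tool_rot: [0.013, 1.0, 0.0, -0.002]
contact_force: [-0.6, 0.4, -1.2]
opening: 0.0313
grasp_force: 60.4
```

play_rows(series=[[255,0,0,0.003,0],[255,0,0,0.004,0],[255,0,0,0.005,0],[255,0,0,0.006,0],[255,0,0,0.006,0]])

```text
time: 6.4
position: [0.6733, 0.0484, 0.0339]
tool_rot: [0.013, 1.0, 0.0, 0.0]
contact_force: [-0.4, -0.3, -0.8]
opening: 0.0309
grasp_force: 60.4
```

play_rows(series=[[255,0,0,0.001,0],[255,0,0,0.001,0],[255,0,0,0.002,0],[255,0,0,0.002,0],[255,0,0,0.002,0]])

```text
time: 6.9
position: [0.6731, 0.0484, 0.0314]
tool_rot: [0.013, 1.0, 0.0, -0.0]
contact_force: [0.1, 0.0, -1.2]
opening: 0.0304
grasp_force: 60.4
```

play_rows(series=[[255,0,0,0.0005,0],[255,0,0,0.001,0],[255,0,0,0.001,0],[255,0,0,0.001,0],[255,0,0,0.001,0]])

```text
time: 7.4
position: [0.6732, 0.0484, 0.0307]
tool_rot: [0.013, 1.0, 0.0, 0.0]
contact_force: [-0.4, 0.0, 0.1]
opening: 0.0307
grasp_force: 60.7
```

play_rows(series=[[255,0,0,0.0005,0],[255,0,0,0.0005,0],[255,0,0,0.0005,0],[255,0,0,0.0005,0],[255,0,0,0.0005,0]])

```text
time: 7.9
position: [0.6732, 0.0484, 0.0307]
tool_rot: [0.013, 1.0, 0.0, 0.0]
contact_force: [-2.5, -0.8, 5.3]
opening: 0.0306
grasp_force: 61.0
```

play_rows(series=[[255,0.001,0,0,0],[255,0.002,0,0,0],[255,0.003,0,0,0],[255,0.004,0,0,0],[255,0.005,0,0,0]])

```text
time: 8.4
position: [0.669, 0.0485, 0.0307]
tool_rot: [0.013, 1.0, 0.0, 0.001]
contact_force: [3.0, 0.3, 5.2]
opening: 0.031
grasp_force: 61.0
```

play_rows(series=[[255,0.001,0,0,0],[255,0.0015,0,0,0],[255,0.002,0,0,0],[255,0.0025,0,0,0],[255,0.003,0,0,0]])

```text
time: 8.9
position: [0.6659, 0.0486, 0.0307]
tool_rot: [0.013, 1.0, 0.0, 0.001]
contact_force: [3.6, 0.3, 4.8]
opening: 0.0308
grasp_force: 61.1
```

play_rows(series=[[255,0.0005,0,0,0],[255,0.001,0,0,0],[255,0.001,0,0,0],[255,0.001,0,0,0],[255,0.001,0,0,0]])

```text
time: 9.4
position: [0.6648, 0.0486, 0.0307]
tool_rot: [0.013, 1.0, 0.0, 0.001]
contact_force: [3.7, 0.3, 6.1]
opening: 0.0305
grasp_force: 61.1
```

play_rows(series=[[255,0.0005,0,0,0],[255,0.0005,0,0,0],[255,0.001,0,0,0],[255,0.001,0,0,0],[255,0.001,0,0,0]])

```text
time: 9.9
position: [0.6638, 0.0486, 0.0307]
tool_rot: [0.013, 1.0, 0.0, 0.001]
contact_force: [3.1, -0.0, 4.3]
opening: 0.0305
grasp_force: 61.1
```

play_rows(series=[[255,0.0005,0,0,0],[255,0.0005,0,0,0],[255,0.0005,0,0,0],[255,0.0005,0,0,0],[255,0.0005,0,0,0]])

```text
time: 10.4
position: [0.6633, 0.0486, 0.0307]
tool_rot: [0.013, 1.0, 0.0, 0.001]
contact_force: [3.5, 0.2, 5.2]
opening: 0.0307
grasp_force: 61.1
```

play_rows(series=[[255,0.0005,0,0,0],[255,0.0005,0,0,0],[255,0.001,0,0,0],[255,0.001,0,0,0],[255,0.001,0,0,0]])

```text
time: 10.9
position: [0.6626, 0.0486, 0.0307]
tool_rot: [0.013, 1.0, 0.0, 0.001]
contact_force: [4.4, -0.2, 5.3]
opening: 0.0309
grasp_force: 61.1
```

play_rows(series=[[255,0.0005,0,0,0],[255,0.0005,0,0,0],[255,0.0005,0,0,0],[255,0.0005,0,0,0],[255,0.0005,0,0,0]])

```text
time: 11.4
position: [0.6626, 0.0487, 0.0307]
tool_rot: [0.013, 1.0, 0.0, 0.002]
contact_force: [6.2, -0.4, 5.7]
opening: 0.0305
grasp_force: 61.1
```

play_rows(series=[[255,0.0003,0,0,0],[255,0.0003,0,0,0],[255,0.0003,0,0,0],[150,0.0003,0,0,0],[130,0.0003,0,0,0]])

```text
time: 11.9
position: [0.6583, 0.0487, 0.0277]
tool_rot: [0.013, 1.0, 0.0, -0.003]
contact_force: [0.4, 0.5, -0.6]
opening: 0.0416
grasp_force: 0.0
```

play_rows(series=[[110,0,0,0,0],[80,0,0,0,0],[80,0,0,0,0],[80,0,0,-0.01,0],[80,0,0,-0.03,0]])

```text
time: 12.4
position: [0.6592, 0.0487, 0.0584]
tool_rot: [0.013, 1.0, 0.0, -0.002]
contact_force: [1.2, 0.9, 0.8]
opening: 0.0587
grasp_force: 0.0
```

play_rows(series=[[60,0,0,-0.02,0],[40,0,0,-0.05,0],[20,0,0,-0.08,0],[0,0,0,-0.11,0],[0,0,0,-0.12,0]])

```text
time: 12.9
position: [0.6626, 0.0487, 0.1858]
tool_rot: [0.013, 1.0, 0.0, 0.004]
contact_force: [0.3, 0.0, 0.2]
opening: 0.0853
grasp_force: 0.0
```

Run:
```python
from h import *
to(.53,.053,.19,1.546)
p,d,c=look("wrist","w3"); X=cloud(d,c); h=cv2.cvtColor(p,cv2.COLOR_BGR2HSV)
m=(d>0)&(h[...,1]>90)&(h[...,2]<130)&((h[...,0]<15)|(h[...,0]>170))&(abs(X[...,0]-.63)<.15)&(abs(X[...,1]-.05)<.05)&(abs(X[...,2]-.05)<.006)
m=big(m);q=X[m]; print(m.sum(),rect(q[:,:2]),q.min(0),q.max(0))
```

```text
shift [0.1326, 0.0009, -0.0054] turn -0.0002 | pos [0.6626 0.0487 0.1858] tooly 1.5448 F [0.32 0.02 0.24] open 0.0853 gf 0.0 j6 -1.56 t 12.9
4650 {'c': (0.6416, 0.0502), 'size': [31.1, 127.4], 'ang': np.float32(-0.0328)} [0.57790915 0.03265524 0.04701361] [0.70535463 0.06552065 0.0519634 ]
```

View pics/w3.png

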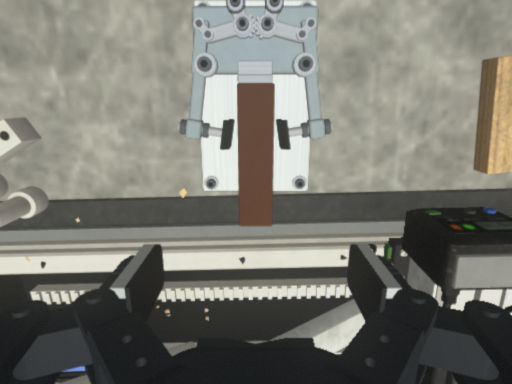

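The strip lies on the rest between the shoes, with its end against the stop at about (255,83), and the gripper is clear. Next I go over the grips.

play_rows(series=[[0,0.045,0,0,0],[0,0.09,0,0,0],[0,0.135,0,0,0],[0,0.17,0,0,0],[0,0.183,0,0,0]])

```text
time: 13.45
position: [0.4744, 0.0537, 0.1784]
tool_rot: [0.013, 1.0, 0.0, -0.002]
contact_force: [0.8, 0.8, 0.3]
opening: 0.0851
grasp_force: 0.0
```

play_rows(series=[[0,0,0,0.02,0],[0,0,0,0.04,0],[0,0,0,0.05,0],[0,0,0,0.05,0],[0,0,0,0.05,0]])

```text
time: 13.95
position: [0.4783, 0.0534, 0.1299]
tool_rot: [0.013, 1.0, 0.0, -0.0]
contact_force: [-0.6, -0.1, 0.2]
opening: 0.0854
grasp_force: 0.0
```

Run:
```python
from h import *
to(.4797,.0538,.10,1.546)
p,d,c=look("wrist","w4"); X=cloud(d,c); h=cv2.cvtColor(p,cv2.COLOR_BGR2HSV)
g=(d>0)&(h[...,2]<60)&(X[...,2]>.025)&(X[...,2]<.05)&(abs(X[...,1]-.053)<.06)&(X[...,0]<.52)
n,l,s,_=cv2.connectedComponentsWithStats(g.astype(np.uint8))
o=np.array([.5317,.0525]);a=-.025;Rc=np.array([[np.cos(a),-np.sin(a)],[np.sin(a),np.cos(a)]])
for i in range(1,n):
    if s[i,4]>100:
        q=X[l==i]; k=(q[:,:2]-o)@Rc*1000; print(s[i],"clamp x",k[:,0].min().round(1),k[:,0].max().round(1),"ztop",np.percentile(q[:,2],98).round(4))
        for x in (-40,-52,-64,-75):
            m=abs(k[:,0]-x)<3
            if m.sum()>5: print("  x",x,"y",np.percentile(k[m,1],[1,99]).round(1))
```

```text
shift [-0.0014, 0.0004, 0.0299] turn -0.0002 | pos [0.4783 0.0534 0.1299] tooly 1.5447 F [-0.55 -0.1   0.23] open 0.0854 gf 0.0 j6 -1.55 t 13.95
[271 167  31  66 916] clamp x -77.8 -25.3 ztop 0.0443
  x -40 y [15.7 26.4]
  x -52 y [18.6 29.4]
  x -64 y [21.5 32.8]
  x -75 y [24.3 34.7]
[205 168  33  65 905] clamp x -76.9 -25.3 ztop 0.0443
  x -40 y [-29.1 -17.5]
  x -52 y [-32.4 -21.2]
  x -64 y [-36.5 -24.9]
  x -75 y [-38.  -28.4]
```

View pics/w4.png

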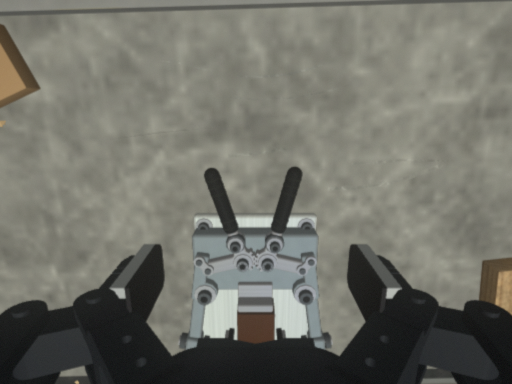

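The two grips run from (211,170) and (296,170) down to the hub. Their middle is about 1.2 mm to the -y side of the TCP and they are about 63 mm wide. Now I descend around them.

play_rows(series=[[0,-0.0015,-0.0012,0.03,0],[0,-0.0015,-0.0012,0.06,0],[0,-0.0015,-0.0012,0.09,0],[0,-0.0015,-0.0012,0.108,0],[0,-0.0015,-0.0012,0.116,0]])

```text
time: 14.5
position: [0.4789, 0.0522, 0.0127]
tool_rot: [0.013, 1.0, 0.0, -0.001]
contact_force: [0.2, -0.4, -0.0]
opening: 0.0854
grasp_force: 0.0
```

play_rows(series=[[20,0,0,0,0],[40,0,0,0,0],[55,0,0,0,0],[60,0,0,0,0],[60,0,0,0,0]])

```text
time: 15.0
position: [0.4808, 0.0517, 0.0154]
tool_rot: [0.013, 1.0, -0.0, 0.002]
contact_force: [0.4, -3.0, 2.5]
opening: 0.0656
grasp_force: 1.8
```

play_rows(series=[[63,0,0,0,0],[66,0,0,0,0],[69,0,0,0,0],[72,0,0,0,0],[72,0,0,0,0]])

```text
time: 15.5
position: [0.4799, 0.0518, 0.0142]
tool_rot: [0.013, 1.0, -0.0, 0.001]
contact_force: [1.3, -5.2, 4.0]
opening: 0.0614
grasp_force: 2.9
```

Only the -y finger is pressing, since the tool feels -5 N in y. I shift the tool to -y to balance it.

play_rows(series=[[72,0,-0.0005,0,0],[72,0,-0.001,0,0],[72,0,-0.0015,0,0],[72,0,-0.0015,0,0],[72,0,-0.0015,0,0]])

```text
time: 16.0
position: [0.4797, 0.0515, 0.014]
tool_rot: [0.013, 1.0, 0.001, 0.0]
contact_force: [3.9, 1.4, 2.8]
opening: 0.0614
grasp_force: 2.8
```

play_rows(series=[[74,0,0,0,0],[76,0,0,0,0],[78,0,0,0,0],[78,0,0,0,0],[78,0,0,0,0]])

```text
time: 16.5
position: [0.4795, 0.0514, 0.0143]
tool_rot: [0.013, 1.0, 0.001, 0.0]
contact_force: [2.6, 3.0, 5.2]
opening: 0.0592
grasp_force: 4.3
```

play_rows(series=[[80,0,0.0005,0,0],[82,0,0.0005,0,0],[84,0,0.0005,0,0],[86,0,0.0005,0,0],[86,0,0.0005,0,0]])

```text
time: 17.0
position: [0.4792, 0.0515, 0.0145]
tool_rot: [0.013, 1.0, 0.0, -0.0]
contact_force: [0.8, 0.6, 6.5]
opening: 0.0567
grasp_force: 5.8
```

play_rows(series=[[88,0,0,0,0],[90,0,0,0,0],[92,0,0,0,0],[94,0,0,0,0],[94,0,0,0,0]])

```text
time: 17.5
position: [0.479, 0.0515, 0.0145]
tool_rot: [0.013, 1.0, 0.0, -0.0]
contact_force: [0.3, 1.3, 6.5]
opening: 0.0541
grasp_force: 6.5
```

play_rows(series=[[96,0,0,0,0],[98,0,0,0,0],[100,0,0,0,0],[102,0,0,0,0],[102,0,0,0,0]])

```text
time: 18.0
position: [0.4789, 0.0516, 0.0144]
tool_rot: [0.013, 1.0, 0.0, -0.0]
contact_force: [0.5, 1.7, 6.6]
opening: 0.0512
grasp_force: 6.5
```

play_rows(series=[[104,0,0,0,0],[106,0,0,0,0],[108,0,0,0,0],[110,0,0,0,0],[110,0,0,0,0]])

```text
time: 18.5
position: [0.4788, 0.0516, 0.0143]
tool_rot: [0.013, 1.0, 0.0, -0.001]
contact_force: [-0.2, 0.9, 7.8]
opening: 0.0486
grasp_force: 6.0
```

The peak of about 6.5 N per pad was at about 53 mm and the force is now falling. I close in smaller steps from here.

play_rows(series=[[112,0,0,0,0],[114,0,0,0,0],[116,0,0,0,0],[118,0,0,0,0],[118,0,0,0,0]])

```text
time: 19.0
position: [0.4786, 0.0516, 0.0141]
tool_rot: [0.013, 1.0, 0.0, -0.001]
contact_force: [0.3, 0.8, 5.8]
opening: 0.0461
grasp_force: 4.9
```

play_rows(series=[[119,0,0,0,0],[120,0,0,0,0],[121,0,0,0,0],[122,0,0,0,0],[123,0,0,0,0]])

```text
time: 19.5
position: [0.4784, 0.0516, 0.0138]
tool_rot: [0.013, 1.0, 0.0, -0.001]
contact_force: [0.6, 2.0, 5.7]
opening: 0.0445
grasp_force: 4.1
```

play_rows(series=[[124,0,0,0,0],[125,0,0,0,0],[126,0,0,0,0],[126,0,0,0,0],[126,0,0,0,0]])

```text
time: 20.0
position: [0.4784, 0.0515, 0.0135]
tool_rot: [0.013, 1.0, 0.0, -0.001]
contact_force: [-1.9, 3.4, 4.4]
opening: 0.0429
grasp_force: 3.6
```

play_rows(series=[[127,0,0,0,0],[128,0,0,0,0],[129,0,0,0,0],[129,0,0,0,0],[129,0,0,0,0]])

```text
time: 20.5
position: [0.4786, 0.0515, 0.0135]
tool_rot: [0.013, 1.0, 0.0, -0.001]
contact_force: [-3.0, 3.7, 3.4]
opening: 0.0428
grasp_force: 3.1
```

play_rows(series=[[130,0,0,0,0],[131,0,0,0,0],[131,0,0,0,0],[131,0,0,0,0],[131,0,0,0,0]])

```text
time: 21.0
position: [0.4787, 0.0515, 0.0135]
tool_rot: [0.013, 1.0, 0.0, -0.001]
contact_force: [-3.3, 5.1, 3.1]
opening: 0.0416
grasp_force: 2.7
```

play_rows(series=[[132,0,0.0003,0,0],[133,0,0.0003,0,0],[133,0,0.0003,0,0],[133,0,0.0003,0,0],[133,0,0.0003,0,0]])

```text
time: 21.5
position: [0.4788, 0.0515, 0.0136]
tool_rot: [0.013, 1.0, -0.0, -0.001]
contact_force: [-4.1, 3.0, 0.4]
opening: 0.0408
grasp_force: 2.2
```

play_rows(series=[[134,0,0,0,0],[135,0,0,0,0],[135,0,0,0,0],[135,0,0,0,0],[135,0,0,0,0]])

```text
time: 22.0
position: [0.4794, 0.0515, 0.0138]
tool_rot: [0.013, 1.0, -0.0, 0.0]
contact_force: [-1.7, 3.5, -1.6]
opening: 0.0402
grasp_force: 1.7
```

play_rows(series=[[136,0,0.0002,0,0],[137,0,0.0002,0,0],[137,0,0.0002,0,0],[137,0,0.0002,0,0],[137,0,0.0002,0,0]])

```text
time: 22.5
position: [0.4797, 0.0515, 0.0141]
tool_rot: [0.013, 1.0, -0.0, 0.0]
contact_force: [-1.2, 2.4, -0.2]
opening: 0.0394
grasp_force: 1.2
```

play_rows(series=[[138,0,0,0,0],[139,0,0,0,0],[139,0,0,0,0],[139,0,0,0,0],[139,0,0,0,0]])

```text
time: 23.0
position: [0.4796, 0.0516, 0.0141]
tool_rot: [0.013, 1.0, -0.0, 0.0]
contact_force: [0.1, 0.9, -0.5]
opening: 0.0388
grasp_force: 0.8
```

play_rows(series=[[140,0,0,0,0],[141,0,0,0,0],[141,0,0,0,0],[141,0,0,0,0],[141,0,0,0,0]])

```text
time: 23.5
position: [0.4796, 0.0516, 0.0141]
tool_rot: [0.013, 1.0, -0.0, 0.0]
contact_force: [-1.5, -0.2, -0.5]
opening: 0.0383
grasp_force: 0.3
```

play_rows(series=[[142,0,0,0,0],[142,0,0,0,0],[142,0,0,0,0],[142,0,0,0,0],[142,0,0,0,0]])

```text
time: 24.0
position: [0.4794, 0.0517, 0.0139]
tool_rot: [0.013, 1.0, -0.0, 0.0]
contact_force: [0.6, -0.4, 0.6]
opening: 0.0377
grasp_force: 0.1
```

play_rows(series=[[143,0,0,0,0],[143,0,0,0,0],[143,0,0,0,0],[143,0,0,0,0],[143,0,0,0,0]])

```text
time: 24.5
position: [0.4793, 0.0517, 0.0139]
tool_rot: [0.013, 1.0, 0.0, 0.0]
contact_force: [-0.7, 0.8, -0.3]
opening: 0.0377
grasp_force: 0.0
```

```bash
cat > gw.py <<'E'
from h import *
import sys
to(.4797,.0525,.1,1.546)
p,d,c=look("wrist",sys.argv[1]); X=cloud(d,c); h=cv2.cvtColor(p,cv2.COLOR_BGR2HSV)
g=(d>0)&(h[...,2]<60)&(X[...,2]>.025)&(X[...,2]<.05)&(abs(X[...,1]-.053)<.06)&(X[...,0]<.52)
n,l,s,_=cv2.connectedComponentsWithStats(g.astype(np.uint8))
o=np.array([.5317,.0525]);a=-.025;Rc=np.array([[np.cos(a),-np.sin(a)],[np.sin(a),np.cos(a)]])
for i in range(1,n):
    if s[i,4]>100:
        q=X[l==i]; k=(q[:,:2]-o)@Rc*1000; print(s[i].tolist(),[(x,np.percentile(k[abs(k[:,0]-x)<3,1],[1,99]).round(1).tolist()) for x in (-40,-52,-64,-72) if (abs(k[:,0]-x)<3).sum()>5])
E
python3 gw.py w5
```

```text
shift [-0.0004, 0.0008, -0.0861] turn -0.0002 | pos [0.4793 0.0517 0.0139] tooly 1.5448 F [-0.71  0.77 -0.28] open 0.0377 gf 0.0 j6 -1.56 t 24.5
[203, 215, 43, 120, 3535] [(-40, [-17.8, -6.5]), (-52, [-20.4, -7.1]), (-64, [-21.7, -7.4]), (-72, [-18.9, -7.7])]
[268, 214, 41, 120, 3591] [(-40, [4.7, 16.3]), (-52, [4.3, 17.5]), (-64, [4.1, 18.5]), (-72, [4.0, 15.5])]
[175, 247, 21, 24, 249] []
[315, 246, 22, 25, 252] []
```

The force is zero and the grips measure about 35.5 mm, inside the 37.7 mm opening, so they appear to have snapped past. I open slowly to check that they don't follow.

play_rows(series=[[141,0,0,0,0],[139,0,0,0,0],[137,0,0,0,0],[135,0,0,0,0],[135,0,0,0,0]])

```text
time: 25.05
position: [0.4793, 0.0517, 0.0139]
tool_rot: [0.013, 1.0, 0.0, 0.0]
contact_force: [-0.1, 0.7, -0.9]
opening: 0.0405
grasp_force: 0.0
```

```bash
python3 gw.py w6; python3 -c "
import cv2;cv2.imwrite('pics/w6c.png',cv2.imread('pics/w6.png')[150:384,120:400])"
```

```text
shift [-0.0003, 0.0008, -0.0861] turn -0.0002 | pos [0.4793 0.0517 0.0139] tooly 1.5448 F [-0.1   0.67 -0.94] open 0.0405 gf 0.0 j6 -1.56 t 25.05
[199, 215, 47, 120, 3625] [(-40, [-17.8, -6.5]), (-52, [-21.7, -7.2]), (-64, [-23.1, -7.5]), (-72, [-19.0, -7.7])]
[268, 214, 44, 120, 3675] [(-40, [4.8, 18.0]), (-52, [4.3, 18.8]), (-64, [4.1, 19.9]), (-72, [4.0, 15.4])]
[172, 247, 21, 24, 244] []
[318, 247, 22, 24, 250] []
```

View pics/w6c.png

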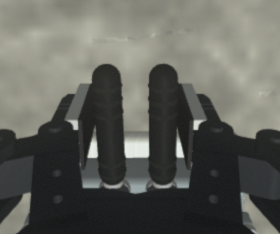

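The grips at (107,120) and (162,120) in the crop are parallel. They stayed put as the fingers opened, so the clamp is locked. I open and retreat.

play_rows(series=[[110,0,0,0,0],[80,0,0,0,0],[40,0,0,0,0],[10,0,0,0,0],[0,0,0,0,0]])

```text
time: 25.6
position: [0.4793, 0.0517, 0.014]
tool_rot: [0.013, 1.0, 0.0, 0.0]
contact_force: [-0.3, -0.5, 0.4]
opening: 0.0853
grasp_force: 0.0
```

play_rows(series=[[0,0,0,-0.02,0],[0,0,0,-0.06,0],[0,0,0,-0.1,0],[0,0,0,-0.14,0],[0,0,0,-0.17,0]])

```text
time: 26.1
position: [0.48, 0.0517, 0.187]
tool_rot: [0.013, 1.0, 0.0, 0.002]
contact_force: [0.8, 0.1, -0.4]
opening: 0.0852
grasp_force: 0.0
```

play_rows(series=[[0,-0.03,0,0,0],[0,-0.07,0,0,0],[0,-0.1,0,0,0],[0,-0.1,0,0,0],[0,-0.1,0,0,0]])

```text
time: 26.6
position: [0.5791, 0.0491, 0.1831]
tool_rot: [0.013, 1.0, 0.0, -0.001]
contact_force: [-0.7, 0.5, -0.7]
opening: 0.0852
grasp_force: 0.0
```

Run:
```python
from h import *
to(.53,.053,.19,1.546)
p,d,c=look("wrist","w7"); X=cloud(d,c); h=cv2.cvtColor(p,cv2.COLOR_BGR2HSV)
m=(d>0)&(h[...,1]>90)&(h[...,2]<130)&((h[...,0]<15)|(h[...,0]>170))&(abs(X[...,0]-.63)<.15)&(abs(X[...,1]-.05)<.05)&(abs(X[...,2]-.05)<.006)
m=big(m);q=X[m]; print(m.sum(),rect(q[:,:2]),q.min(0),q.max(0))
m=(d>0)&(abs(X[...,2]-.048)<.003)&(h[...,1]<60)&(abs(X[...,0]-.573)<.012)&(abs(X[...,1]-.051)<.02)
print("stop",m.sum(),np.percentile(X[m][:,0],[2,98]))
```

```text
shift [0.0492, 0.0027, -0.0068] turn -0.0002 | pos [0.5791 0.0491 0.1831] tooly 1.5446 F [-0.72  0.53 -0.71] open 0.0852 gf 0.0 j6 -1.56 t 26.6
3736 {'c': (0.6411, 0.0498), 'size': [30.7, 127.9], 'ang': np.float32(-0.0245)} [0.57743976 0.03295339 0.04720513] [0.70508472 0.06561209 0.05152809]
stop 288 [0.57013377 0.58208812]
```

View pics/w7.png

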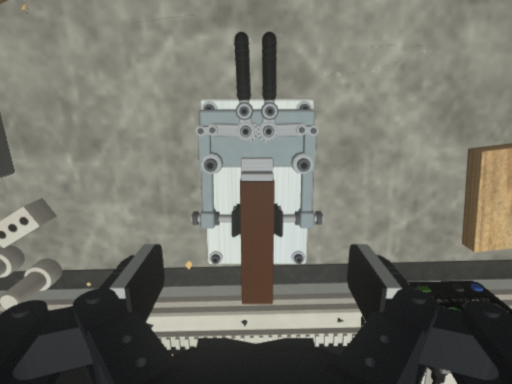

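The shoes grip the strip at (237,220) and (277,220). Its end is at the stop (257,180), the handles are locked closed at the top, and the gripper is clear.

```bash
python3 -c "
from rig import hand_in
print(hand_in())"
```

```text
the job is handed in; nothing more can be done
None
```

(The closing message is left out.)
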